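Gauge the depth of the ringed bore

TASK

The bore ringed in red on the aluminium fixture block needs its depth checked, but a white nylon post is still standing in it. Lift that post out and put it away in the pulled-out drawer of the parts cabinet (set it down in there rather than dropping it from above), leaving the other three posts standing where they are. Then pick the digital depth gauge off its setting plate and hold it upright over the empty ringed bore with the plunger down in the bore and the base flush on the block, pressed on lightly (5 to 10 newtons, not more than about 20); finish like that, still gripping the gauge and keeping it gently pressed down so the reading can be taken.

Things in the scene. Friction and masses are not known exactly. Their poses are not given: they have to be found in the camera images.
- block: aluminium fixture block fixed to the bench, 70 (its x) x 236 (its y) x 32 mm high, with four blind bores in a row along its y axis, 56 mm apart (at y = -84, -28, 28, 84 mm), each 18.5 mm across and 18 mm deep. Origin: centre of its underside; z up.
- ringed_bore (a point): centre of the mouth of the one bore that has a red painted ring (30 mm across) round it, level with the block's top face; axes as the block's, z up along the bore. Which of the four bores it is varies.
- post_a_mid (a point): centre (half-way up) of the white nylon spacer post that stands in the ringed bore: round, 17 mm diameter, 60 mm tall, about 30 g, loose in the bore, its lower 18 mm inside and 42 mm standing clear of the block. z along the post.
- post_a: the same post; origin at the centre of its foot.
- post_b_mid (a point): centre of an identical post in another bore; stays where it is.
- post_c_mid (a point): centre of an identical post in another bore; stays where it is.
- post_d_mid (a point): centre of an identical post in another bore; stays where it is.
- drawer_front (a point): on the floor of the open drawer (upper right in the cabinet), at the middle of the inner face of its front panel. x points back into the cabinet, y left, z up. Inside, the drawer is 80 mm wide (y -40 to 40 mm); its side walls rise 44 mm above the floor, its front panel 50 mm. It is open to the sky from the front panel back over the joint value less 2 mm. Small parts drawn in it are no obstacle.
- parts_cabinet_drawer_5 (a joint): how far that drawer is pulled out of the grey cabinet towards the robot (-x), m; 0 shut, 0.085 fully out; it slides easily (0.5 N). The fixed cabinet behind it is 270 mm wide; its front face is where the open part ends and its top stands 54 mm above the drawer's floor, with two rolls of tape and a timer lying on it, up to 25 mm higher.
- plate: ground steel setting plate fixed to the bench, 64 (x) x 110 (y) x 12 mm, on which the depth gauge stands. Origin: centre of its underside.
- gauge_grip (a point): where to grip the digital depth gauge, which stands upright: in the middle of its black housing, 66 mm above the underside of its base. The housing is 28 mm thick along the gauge's x (grip it across this; the display faces -x), 56 mm wide along y, and reaches from 34 to 92 mm above the underside, with a dust cap up to 102 mm. z points up.
- gauge_foot (a point): centre of the underside of the gauge's base, a steel bar 22 (x) x 74 (y) x 12 mm high; axes as gauge_grip. The plunger comes out here.
- gauge: the depth gauge itself, about 0.35 kg; its origin and axes are those of gauge_foot.
- plunger_tip (a point): flat tip (6 mm across) of the gauge's plunger.
- gauge_plunger (a joint): how far the plunger stands out of the gauge's base downwards, m; 0 flush (as on the setting plate), 0.025 at most. A light spring pushes it out: 1.8 N when flush, 1.1 N fully out, so in free air it stands out by the full 25 mm.
Not all that is in view belongs to the job. Leave any pink or purple look-alike of the gauge alone.

How it is judged (in metres and radians):
On the way, in this order (a step that is already met when the one before it is completed fails the run):
1. the post from the ringed bore is in the open drawer, let go and at rest (x of post_a_mid in the frame of drawer_front between 0 and 0.134 m and y of post_a_mid in the frame of drawer_front between -0.041 and 0.041 m and z of post_a_mid in the frame of drawer_front between 0 and 0.036 m and contact force between post_a and the fingers below 0.05 N and linear speed of post_a below 0.05 m/s), for 0.2 s.
2. the gauge is lifted off its setting plate (height (world z) of gauge_foot above 0.03 m and contact force between gauge and the fingers above 1 N), for 0.1 s.
3. the gauge stands upright over the ringed bore, base flush on the block, plunger on the floor of the bore (horizontal distance between plunger_tip and ringed_bore below 0.0075 m and value of joint gauge_plunger between 0.016 and 0.02 m and z of gauge_foot in the frame of ringed_bore between -0.0012 and 0.0012 m and angle between gauge_foot's own z axis and vertical below 0.04 rad and contact force between gauge and the fingers above 1 N), for 0.3 s.
At the end, for the whole second after the job is handed in: Gauge gripped (>1 N) and still, tilt < 0.04 rad, underside within 1.2 mm of the block top over the ringed bore, tip within 7.5 mm of its axis, plunger 16-20 mm out, 1.5-25 N on the block; post inside the drawer, fingers off it; other posts within 15 mm of their start (all of step 3 and x of post_a_mid in the frame of drawer_front between 0 and 0.134 m and y of post_a_mid in the frame of drawer_front between -0.041 and 0.041 m and z of post_a_mid in the frame of drawer_front between 0 and 0.036 m and contact force between post_a and the fingers below 0.05 N and contact force between gauge and block between 1.5 and 25 N and linear speed of gauge below 0.01 m/s and not (distance of any of post_b_mid, post_c_mid, post_d_mid from where it was at the start of the episode above 0.015 m)); the arm keeps its last pose, push and grip.
It fails at once if the post is dropped or thrown: out of the fingers and faster than 1 m/s (a fall of 5 cm) (contact force between post_a and the fingers below 0.01 N and linear speed of post_a above 1 m/s).
It fails at once if one of the other three posts is moved by more than 15 mm (distance of any of post_b_mid, post_c_mid, post_d_mid from where it was at the start of the episode above 0.015 m).
It fails at once if the gauge is pushed on the block or on its setting plate with more than 45 N (contact force between gauge and block above 45 N or contact force between gauge and plate above 45 N).
It fails at once if the gauge is tipped over (more than 0.6 rad from upright) (angle between gauge_foot's own z axis and vertical above 0.6 rad).
It also fails if it takes over 58 s, if anything falls off the work surface, if the arm or the gripper's body presses on something with over 40 N, if the wrist force passes 120 N, or if a joint passes its speed limit or range.

ROBOT

A 6-joint arm with a two-finger parallel gripper is mounted at the origin on a cart in front of the work surface, level with it; the furniture and walls round the work are solid. World frame = base frame: x ahead of the robot, y to its left, z up, the work surface at z = 0. Lengths are in m, angles in degrees, forces in N, time in s.
With the tool pointing down it reaches from about 0.375 to 0.75 m from the base axis. Payload 9 kg.
Tool frame: the origin (TCP) lies where the fingers leave the gripper's body, on its centre line; the fingertips stand 73 mm ahead of it and the grasp point (between the pads) lies 54 mm ahead of it (robot.tip_reach is the distance from the TCP to the fingertips, in m); z points along the fingers, y is the line along which they close (so a half turn about z gives the same grasp; the last joint's range is limited). The gripper opens to 85 mm and grips with 20 to 120 N. Pads are 22 mm wide; open, the fingers measure 114 mm over their backs; the gripper's body (76 mm by 85 mm) begins 54 mm behind the grasp point. The pads swing forward as they close: fully open they stand 13 mm farther back than shut.
Start: joints at [-87.416, 5.964, 5.575, 89.605, 0, 77.527], TCP at [0.156, -0.579, 0.304] pointing down, gripper open.
Joint ranges: [-171.21, 171.21], [-48.23, 106.86], [-62.78, 66.21], [-105.2, 120.99], [-86.42, 89.51], [-180, 180]. Speed limits (degrees/s): [127.2, 127.2, 147.25, 180, 180, 180].

INTERFACE

Orientations are given as [roll, pitch, yaw] about the fixed x, y, z axes, in that order (R = Rz(yaw) Ry(pitch) Rx(roll)).
In Python, from plant import robot gives the robot as it stands. Calls block until the motion is done:
- robot.move_pose(position, orientation): joint-space move of the TCP to a pose.
- robot.line_to(position, vel=0.15, rotation=None, guard=None): straight line of the TCP; rotation=None keeps the orientation; vel is the mean speed in m/s. With guard (N) it stops when the force on the tool has changed by that much, and returns True; else False.
- robot.goto_joints(angles): joint-space move.
- robot.set_gripper(opening): finger opening in m; the grip force is fixed at half the most; returns when the fingers have stopped.
- robot.pause(seconds).
- robot.ik(position, orientation): joint angles nearest the present ones, or None.
- robot.observe(): the state.
- robot.grab_frame(name): name is "scene" or "top" or "wrist"; returns the picture (400x640x3 uint8, blue, green, red); there is no depth.
- robot.get_calibration(name): a dict with "vertical_fov" (degrees; the focal length in pixels is half the picture's height over the tangent of half this angle, whatever the lens; pixels are square), "cx", "cy" (the principal point, pixels), "rvec" (rotation vector, rad) and "tvec" (3), from world to camera coordinates, as OpenCV has them. Camera axes: x right, y down, z forward; pixel columns grow to the right and rows downward; lengths in m; the calibration is good to about 2 mm. The wrist camera is an equidistant fisheye: a pixel r from the principal point sees the ray r / f radians off the axis. A picture is of the moment at which its call begins: read the wrist's pose just before it. get_calibration takes no time and is no camera call; for the wrist camera it gives the pose at the moment of the call.
A pose or a line that the arm cannot do raises robot.IKError and nothing moves.
- robot.job_done(): hands the job in; it is judged then, once.
The state is a dict: "time": time; "q": joint angles; "qvel": joint speeds; "joint_torque": joint torques, N m; "tool_pos": TCP position; "tcp_rot": TCP orientation; "ft_force": force on the tool from outside, world axes, zero at the start; "torque": the same for the moment, N m; "gripper_width": finger opening in m; "gripper_force": force on a finger pad.
Only numpy, scipy, OpenCV 4.12 (cv2) and the standard library are available. Lean on these libraries where they do the work, as an engineer would, in place of code of your own. Each camera call takes 0.05 s, during which the arm holds its last target. There are 200 camera calls.

## Working session

There is one attempt and no reset: what is moved stays moved. The work goes in short steps, each a Python script; the robot and the scene stay as the last script left them, time stands still between calls to the robot, and variables do not carry over. Pictures are saved under pics/ and viewed, at most 10 in all, crops included, and the job is handed in when it is done.

```bash
ls; mkdir -p pics
python3 - <<'E'
from plant import robot
import cv2
for n in("scene","top"):
    cv2.imwrite(f"pics/{n}0.png",robot.grab_frame(n)); c=robot.get_calibration(n);print(n,c)
o=robot.observe();print(o['time'],o['tool_pos'],o['tcp_rot'],o['ft_force'])
E
```

```text
pics
scene {'vertical_fov': 50.35578309898534, 'cx': 308.7527778977078, 'cy': 193.42162868456617, 'rvec': array([ 0.836201  , -2.34557071,  1.33848623]), 'tvec': array([0.32703782, 0.22327222, 1.19081186])}
top {'vertical_fov': 48.19399258435973, 'cx': 315.4238761013693, 'cy': 201.6551091512805, 'rvec': array([ 2.18977813, -2.19556461,  0.04908289]), 'tvec': array([-1.57280268e-03,  4.08920610e-01,  1.62754116e+00])}
0.1 [ 0.15586412 -0.57920329  0.30319242] [-1.79934898e+02 -1.38163761e-02  1.50563872e+01] [-0.2125613   0.05644906 -0.19224259]
```

View pics/scene0.png

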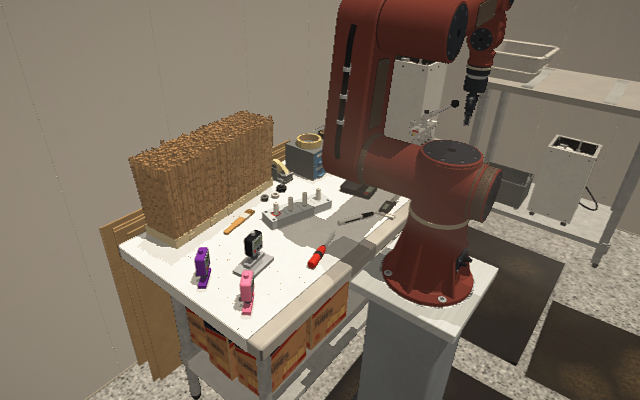

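View pics/top0.png

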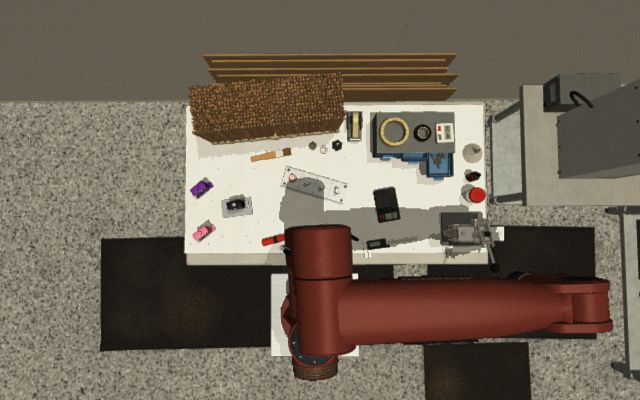

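The scene view shows the whole layout. In the top view, the block is at (315,184) with the ringed bore probably at its left end (292,178), the real black gauge is on its plate at (237,205), and the blue open drawer is at (438,165). I'll zoom in on the top view.

```bash
cat > h.py <<'E'
import numpy as np, cv2
from plant import robot
def cam(n):
    c=robot.get_calibration(n); R=cv2.Rodrigues(np.array(c['rvec']))[0]
    f=200/np.tan(np.radians(c['vertical_fov']/2)); return R,np.array(c['tvec']).ravel(),f,c['cx'],c['cy']
def ray(c,u,v,fish=False):
    R,t,f,cx,cy=c; d=np.array([(u-cx)/f,(v-cy)/f,1.])
    if fish:
        r=np.hypot(d[0],d[1]); d=np.array([np.sin(r)*d[0]/max(r,1e-9),np.sin(r)*d[1]/max(r,1e-9),np.cos(r)])
    return -R.T@t, R.T@d
def onplane(c,u,v,z,fish=False):
    o,d=ray(c,u,v,fish); return o+d*(z-o[2])/d[2]
def proj(c,p,fish=False):
    R,t,f,cx,cy=c; q=R@np.asarray(p)+t
    if fish:
        r=np.hypot(q[0],q[1]); a=np.arctan2(r,q[2]); return np.array([cx+f*a*q[0]/r,cy+f*a*q[1]/r])
    return np.array([cx+f*q[0]/q[2],cy+f*q[1]/q[2]])
E
python3 - <<'E'
from h import *
im=cv2.imread('pics/top0.png'); c=cam('top')
a=cv2.resize(im[155:225,215:355],None,fx=5.6,fy=5.6,interpolation=cv2.INTER_CUBIC)
b=cv2.resize(im[105:185,370:460],None,fx=2.5,fy=2.5,interpolation=cv2.INTER_CUBIC)
o=np.zeros((a.shape[0]+b.shape[0],a.shape[1],3),np.uint8);o[:a.shape[0]]=a;o[a.shape[0]:,:b.shape[1]]=b
cv2.imwrite('pics/c1.png',o);print(o.shape)
for uv,z in [((292,178),.032),((315,184),.032),((237,204),.0),((438,165),.03),((438,152),.03)]: print(uv,onplane(c,*uv,z))
E
```

```text
(592, 784, 3)
(292, 178) [0.49392426 0.08192823 0.032     ]
(315, 184) [ 0.47184579 -0.00140636  0.032     ]
(237, 204) [0.40159166 0.28675927 0.        ]
(438, 165) [ 0.53982988 -0.44781464  0.03      ]
(438, 152) [ 0.58732108 -0.44859334  0.03      ]
```

View pics/c1.png

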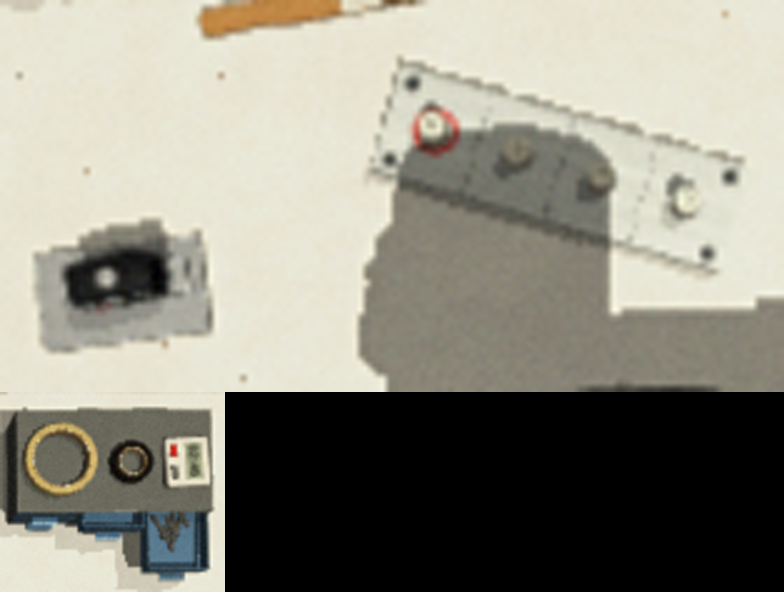

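The crop confirms that the leftmost (+y) bore is the ringed one. The row runs from crop (432,127) to (685,200). The drawer is open at full-frame u 429–451, v 153–176. Next I'll go over the drawer and then the block, taking one wrist look at each.

Run:
```python
from h import *
import pickle
robot.move_pose([0.48,-0.43,0.33],[180,0,75]); 
c=cam('wrist');im=robot.grab_frame('wrist');cv2.imwrite('pics/wd.png',im);pickle.dump(c,open('wd.pkl','wb'))
print(robot.observe()['time'],robot.observe()['tool_pos'], -c[0].T@c[1], c[0][2],c[0][0])
robot.move_pose([0.48,0.07,0.27],[180,0,74])
c=cam('wrist');im2=robot.grab_frame('wrist');cv2.imwrite('pics/wb.png',im2);pickle.dump(c,open('wb.pkl','wb'))
print(robot.observe()['time'],robot.observe()['q'])
cv2.imwrite('pics/w12.png',cv2.resize(np.vstack([im,im2]),(480,600),interpolation=cv2.INTER_AREA))
t=cam('top')
for n,z,p in [('block',.032,[(400,62),(745,160),(715,272),(368,172)]),('post',.074,[(431,124),(517,149),(600,176),(687,199)])]:
    for u,v in p: print(n,onplane(t,215+u/5.6,155+v/5.6,z))
```

```text
1.4917 [ 0.47900442 -0.43095787  0.32982454] [ 0.49885018 -0.3598956   0.39924494] [-0.07620274 -0.27999905 -0.95697109] [ 9.65336600e-01 -2.61007659e-01 -5.00950179e-04]
3.3667 [-7.28648428e+00 -1.45077632e+01 -1.74792754e+01  8.70109181e+01
 -5.25378437e-03  9.87842169e+01]
block [0.53747004 0.10217125 0.032     ]
block [ 0.47303873 -0.12101376  0.032     ]
block [ 0.40060812 -0.10122155  0.032     ]
block [0.46599243 0.12282349 0.032     ]
post [0.49258431 0.07959662 0.074     ]
post [0.47659541 0.02538078 0.074     ]
post [ 0.45937204 -0.02686369  0.074     ]
post [ 0.44469053 -0.08155808  0.074     ]
```

View pics/wd.png

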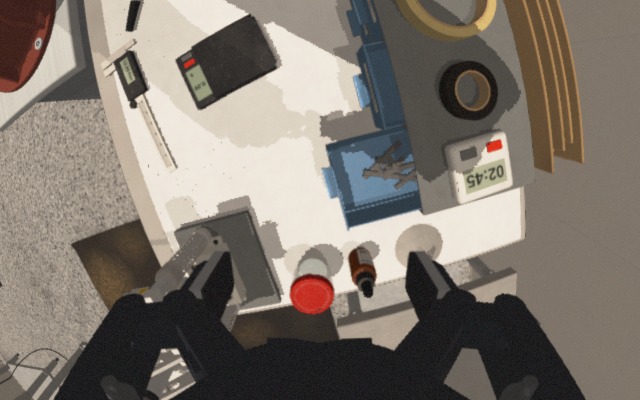

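View pics/wb.png

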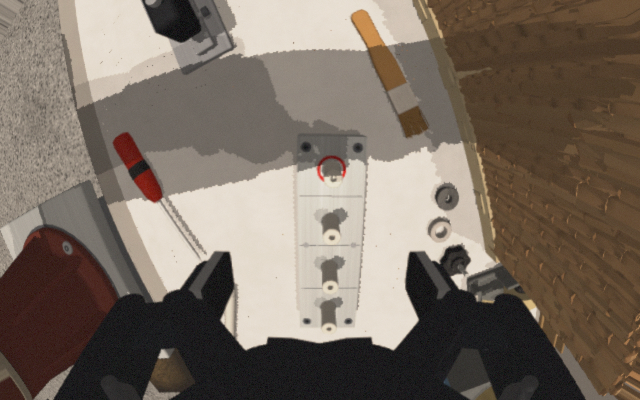

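The first wrist picture shows the drawer with its front-panel top corners at about (328,143) and (347,228), and the cabinet's right front top corner at about (425,213). The second shows the ring centred near (331,169) with the post's top at about (334,180).

```bash
cat >> h.py <<'E'
def tri(a,b):
    (o1,d1),(o2,d2)=a,b; d1=d1/np.linalg.norm(d1);d2=d2/np.linalg.norm(d2)
    s=np.linalg.lstsq(np.c_[d1,-d2],o2-o1,rcond=None)[0]; p,q=o1+s[0]*d1,o2+s[1]*d2
    return (p+q)/2,np.linalg.norm(p-q)
E
python3 - <<'E'
from h import *
import pickle
t=cam('top');wd=pickle.load(open('wd.pkl','rb'));wb=pickle.load(open('wb.pkl','rb'))
im=cv2.imread('pics/wb.png').astype(int);b,g,r=im[...,0],im[...,1],im[...,2]
m=((r-g>60)&(r-b>60)).astype(np.uint8);m[:,:290]=0;m[:,370:]=0;m[:130]=0;m[220:]=0
ys,xs=np.nonzero(m);e=cv2.fitEllipse(cv2.convexHull(np.c_[xs,ys].astype(np.int32)));print(e,onplane(wb,*e[0],.032,True))
for p in[(333,179),(332,238),(330,287),(329,328)]: print('top',onplane(wb,*p,.074,True))
for p in[(297,134),(367,134)]: print('corner',onplane(wb,*p,.032,True))
for n,w,q in[('fr',(347,228),(452.8,176.6)),('fl',(328,143),(427.2,177)),('cab',(425,213),(454.4,152.6))]:
    print(n,tri(ray(wd,*w,True),ray(t,*q)),onplane(wd,*w,.1,True),onplane(t,*q,.1))
cv2.imwrite('pics/c2.png',np.hstack([cv2.resize(cv2.imread('pics/wd.png')[110:250,310:450],None,fx=4,fy=4,interpolation=2),np.zeros((560,1,3),np.uint8),cv2.resize(cv2.imread('pics/scene0.png')[125:195,280:330],(230,560-0),interpolation=2)]))
E
```

```text
((331.08868408203125, 169.591064453125), (27.314226150512695, 28.903114318847656), 83.58838653564453) [0.49594912 0.07739896 0.032     ]
top [0.49602462 0.07732055 0.074     ]
top [0.48023072 0.0230429  0.074     ]
top [ 0.46407345 -0.02916199  0.074     ]
top [ 0.44869118 -0.08206988  0.074     ]
corner [0.47326997 0.12159153 0.032     ]
corner [0.54030622 0.10270996 0.032     ]
fr (array([ 0.49267239, -0.48287276,  0.09796447]), np.float64(0.007130231857171201)) [ 0.49507291 -0.48489178  0.1       ] [ 0.48996289 -0.47950387  0.1       ]
fl (array([ 0.49625676, -0.40204484,  0.04777041]), np.float64(0.004989518125761938)) [ 0.49827139 -0.39440925  0.1       ] [ 0.48884907 -0.39090027  0.1       ]
cab (array([ 0.56720328, -0.4721628 ,  0.14490825]), np.float64(0.0019173042176943839)) [ 0.58011106 -0.49122578  0.1       ] [ 0.57368792 -0.4865669   0.1       ]
```

View pics/c2.png

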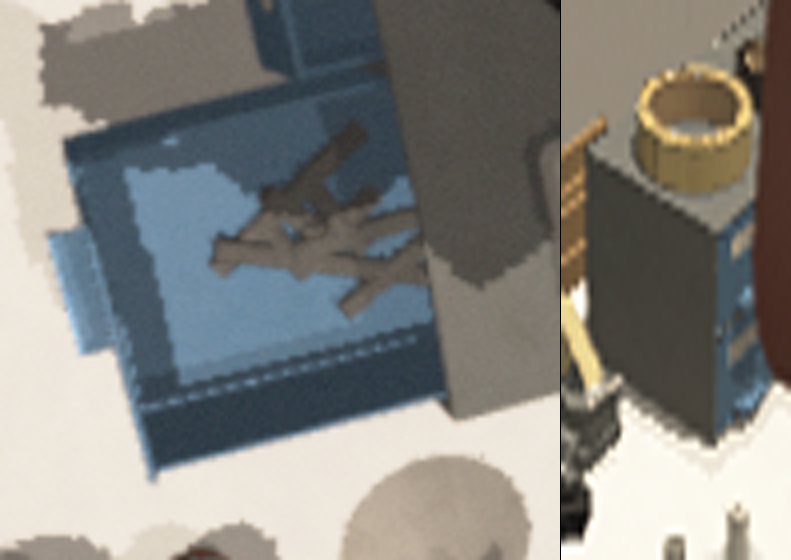

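The crop shows the drawer empty apart from the drawn parts, with its right wall's inner face visible. The scene crop shows the cabinet's left front edge running from full-frame (313.5,154) to (313.5,180), so I can compute the height from that.

Run:
```python
from h import *
import pickle
s=cam('scene');t=cam('top');wd=pickle.load(open('wd.pkl','rb'))
B=onplane(s,313.5,180.,0);o,d=ray(s,313.5,154.4);k=np.linalg.lstsq(np.c_[d[:2]],B[:2]-o[:2],rcond=None)[0][0];print(B,(o+k*d)[2])
for z in(.11,.12,.13):
  F=[onplane(wd,326.3,145.5,z,True),onplane(wd,348,228.75,z,True)]
  print(z,F,np.linalg.norm(F[0]-F[1]),'cab line',onplane(wd,310+375/4,110,z,True),onplane(wd,310+450/4,110+415/4,z,True))
```

```text
[ 0.57038427 -0.21803103  0.        ] 0.1089934894028537
0.11 [array([ 0.49614631, -0.39513302,  0.11      ]), array([ 0.49598967, -0.48178337,  0.11      ])] 0.08665048669263091 cab line [ 0.57597244 -0.38002283  0.11      ] [ 0.57459021 -0.4868983   0.11      ]
0.12 [array([ 0.49623979, -0.39391477,  0.12      ]), array([ 0.49608856, -0.47756937,  0.12      ])] 0.08365473897911692 cab line [ 0.57330611 -0.37932698  0.12      ] [ 0.57197167 -0.48250746  0.12      ]
0.13 [array([ 0.49633328, -0.39269651,  0.13      ]), array([ 0.49618746, -0.47335537,  0.13      ])] 0.08065899126560293 cab line [ 0.57063978 -0.37863112  0.13      ] [ 0.56935313 -0.47811663  0.13      ]
```

The measurements agree. The cabinet top is at about 0.112, the drawer floor about 0.058, and the drawer centre about (0.537,-0.438), with the post at about (0.495,0.078). Picking the post now.

Run:
```python
from h import *
def st(n):
    o=robot.observe();print(n,round(o['time'],2),o['tool_pos'].round(4),o['ft_force'].round(2),round(o['gripper_width'],4),o['gripper_force'])
robot.move_pose([0.4952,0.0777,0.2],[180,0,74])
print(robot.line_to([0.4952,0.0777,0.113],vel=.12,guard=15));st('down')
robot.set_gripper(0.0);st('grip')
robot.line_to([0.4952,0.0777,0.275],vel=.15);st('up')
robot.move_pose([0.537,-0.438,0.27],[180,0,90]);st('over')
cv2.imwrite('pics/w3.png',robot.grab_frame('wrist'))
```

```text
False
down 4.63 [0.4958 0.0776 0.1141] [-0.25  1.01 -0.19] 0.0854 0.0
grip 5.28 [0.4953 0.0777 0.1132] [-0.06  0.17  2.88] 0.0153 58.43384563922882
up 6.51 [0.4948 0.0777 0.2739] [-0.28  0.5   0.17] 0.0154 58.60212743282318
over 8.38 [ 0.5376 -0.437   0.2703] [-0.55  0.7   0.65] 0.0154 58.60965549945831
```

View pics/w3.png

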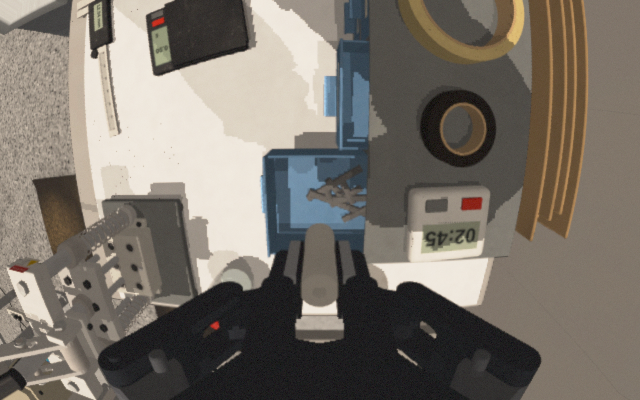

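The post is held upright at (318,265). The drawer rim has its front corners at (265,150) and (267,255), and the cabinet edge is at u≈367. Checking the drawer estimate from this pose, then lowering.

Run:
```python
from h import *
w=cam('wrist')
F=[onplane(w,*p,.108,True) for p in[(265,150),(267,255),(367,150),(363,255)]];print(np.round(F,4))
o=robot.observe()['tool_pos'];print(proj(w,[o[0],o[1],o[2]-.099],True))
def st(n):
    o=robot.observe();print(n,round(o['time'],2),o['tool_pos'].round(4),o['ft_force'].round(2),round(o['gripper_width'],4),o['gripper_force'])
x=.537;y=-.438
if abs(F[0][0]-.496)<.008 and abs((F[0][1]+F[1][1])/2+.438)<.008:
    robot.line_to([x,y,.18],vel=.12);st('a')
    print(robot.line_to([x,y,.13],vel=.03,guard=4));st('touch')
```

```text
[[ 0.4969 -0.3944  0.108 ]
 [ 0.4941 -0.4826  0.108 ]
 [ 0.5743 -0.3944  0.108 ]
 [ 0.5751 -0.4824  0.108 ]]
[318.50948684 235.88590681]
a 9.33 [ 0.5373 -0.4383  0.1811] [ 0.09 -0.67  0.23] 0.0153 58.609968423843384
True
touch 10.16 [ 0.5372 -0.4381  0.161 ] [ 0.9  -0.65  7.14] 0.0154 59.30658459663391
```

Contact came 4 mm above the estimate, which fits. Releasing the post, then looking at the gauge from above.

Run:
```python
from h import *
import pickle
def st(n):
    o=robot.observe();print(n,round(o['time'],2),o['tool_pos'].round(4),o['ft_force'].round(2),round(o['gripper_width'],4),o['gripper_force'])
robot.set_gripper(0.032);st('rel')
robot.line_to([.537,-.438,.27],vel=.1);st('up')
a=robot.grab_frame('wrist')
robot.move_pose([0.40,0.22,0.33],[180,0,96.6]);robot.set_gripper(.085);robot.pause(.1)
c=cam('wrist');b=robot.grab_frame('wrist');pickle.dump(c,open('wg.pkl','wb'));cv2.imwrite('pics/wg.png',b);st('g')
cv2.imwrite('pics/w4.png',np.hstack([a[100:400,160:480],b[0:300,100:540]]))
```

```text
rel 10.47 [ 0.5366 -0.4376  0.1597] [ 0.37 -0.13  0.18] 0.0319 0.0
up 11.72 [ 0.5368 -0.4378  0.269 ] [ 0.23 -0.11 -0.37] 0.0322 0.0
g 14.88 [0.4  0.22 0.33] [ 0.06 -0.25  0.46] 0.0848 0.0
```

View pics/w4.png

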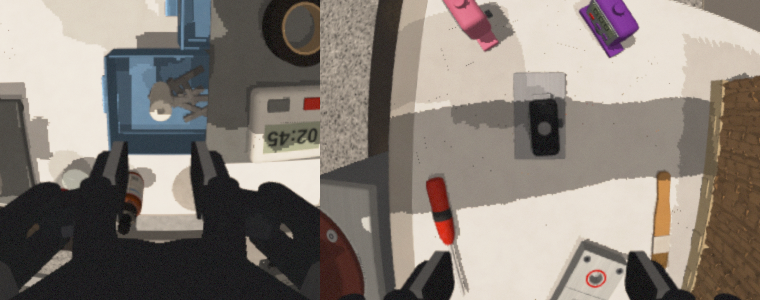

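Left: the post stands in the drawer with its white top at full-frame (320,213). Right: the gauge housing is seen almost from above, at full-frame u 310–339, v 98–156, with the cap at (324,128). Computing its pose.

Run:
```python
from h import *
import pickle
w=pickle.load(open('wg.pkl','rb'));t=cam('top');im=cv2.imread('pics/wg.png')
m=(im.max(2)<55).astype(np.uint8);m=cv2.morphologyEx(m,cv2.MORPH_CLOSE,np.ones((11,11)));
m2=np.zeros_like(m);m2[85:170,295:355]=m[85:170,295:355]
cs=max(cv2.findContours(m2,0,2)[0],key=cv2.contourArea);r=cv2.minAreaRect(cs);print(r)
P=np.array([onplane(w,*p,.104,True) for p in cv2.boxPoints(r)]);print(P.round(4),P.mean(0))
e=[np.linalg.norm(P[i]-P[(i+1)%4]) for i in range(4)];i=int(np.argmax(e[:2]));d=P[(i+1)%4]-P[i];d*=np.sign(d[1]);print('edges',e,'yaw',np.degrees(np.arctan2(-d[0],d[1])))
print('cap wrist',onplane(w,324,128,.114,True),'cap top',onplane(t,233.75,204.5,.114),'cam',-w[0].T@w[1])
print('tri',tri(ray(w,324,128,True),ray(t,233.75,204.5)))
mm=cv2.cvtColor(im[70:180,290:360],cv2.COLOR_BGR2GRAY);
pl=[onplane(w,u+0.,v,.012,True) for u,v in[(294,73),(345,73),(345,158),(294,157)]];print('plate',np.round(pl,4))
```

```text
((325.6576232910156, 127.02140808105469), (55.64143371582031, 31.625791549682617), 86.42366790771484)
[[0.3807 0.2997 0.104 ]
 [0.4099 0.3051 0.104 ]
 [0.4198 0.2525 0.104 ]
 [0.3899 0.2471 0.104 ]] [0.4000813  0.27609476 0.104     ]
edges [np.float64(0.029694454592084824), np.float64(0.053476295261479824), np.float64(0.030445389322383488), np.float64(0.05344925506615104)] yaw 10.70049805826949
cap wrist [0.39834804 0.2756645  0.114     ] cap top [0.39464199 0.27719231 0.114     ] cam [0.39185217 0.29298515 0.39944274]
tri (array([0.39633344, 0.27612799, 0.11878278]), np.float64(0.0038257120379562577))
plate [[0.3561 0.3341 0.012 ]
 [0.4182 0.3414 0.012 ]
 [0.4316 0.2349 0.012 ]
 [0.3673 0.2287 0.012 ]]
```

The gauge is at about (0.399,0.276), yaw 10.5°, and its measured size matches the given one. Gripping it, lifting, and going over the bore.

Run:
```python
from h import *
import pickle
def st(n):
    o=robot.observe();print(n,round(o['time'],2),o['tool_pos'].round(4),o['tcp_rot'].round(2),o['ft_force'].round(2),o['torque'].round(2),round(o['gripper_width'],4),o['gripper_force'])
x,y=.399,.276
robot.move_pose([x,y,.23],[180,0,100.5])
print(robot.line_to([x,y,.132],vel=.1,guard=12));st('down')
robot.set_gripper(0.0);st('grip')
robot.line_to([x,y,.27],vel=.1);st('up')
robot.move_pose([.4955,.0775,.25],[180,0,73.5])
robot.line_to([.4955,.0775,.205],vel=.1);robot.pause(.2);st('pre')
c=cam('wrist');b=robot.grab_frame('wrist');s=robot.grab_frame('scene');pickle.dump(c,open('wp.pkl','wb'))
cv2.imwrite('pics/w5.png',np.hstack([b,cv2.resize(s[140:240,240:340],None,fx=4,fy=4,interpolation=2)[:,:]])[:,160:])
print(proj(c,[.4955,.0775,.032],True),proj(c,[.4955,.0775,.06],True),proj(cam('scene'),[.4955,.0775,.032]))
```

```text
False
down 16.55 [0.3994 0.2761 0.1327] [ 1.7994e+02 -1.0000e-02  1.0050e+02] [ 0.18 -0.38 -0.65] [ 0.03 -0.02  0.02] 0.0854 0.0
grip 17.11 [0.3989 0.276  0.1322] [-180.    -0.   100.5] [-1.43 -0.15  4.9 ] [-0.21  0.52 -0.02] 0.0274 59.16751027107239
up 18.64 [0.3987 0.2759 0.2693] [-1.7994e+02  1.0000e-02  1.0050e+02] [-0.64  0.34 -4.22] [-0.02 -0.    0.02] 0.0273 59.09568965435028
pre 20.33 [0.4959 0.0775 0.2058] [ 1.7993e+02 -1.0000e-02  7.3510e+01] [ 0.4   0.37 -3.34] [ 0.04  0.02 -0.01] 0.027 59.11834716796875
[317.8133037 199.6781517] [317.70531945 210.72724061] [275.71802816 212.33112088]
```

```bash
python3 -c "
import cv2;i=cv2.imread('pics/w5.png');print(i.shape);cv2.imwrite('pics/w5b.png',i[:,80:])"
```

```text
(400, 880, 3)
```

View pics/w5b.png

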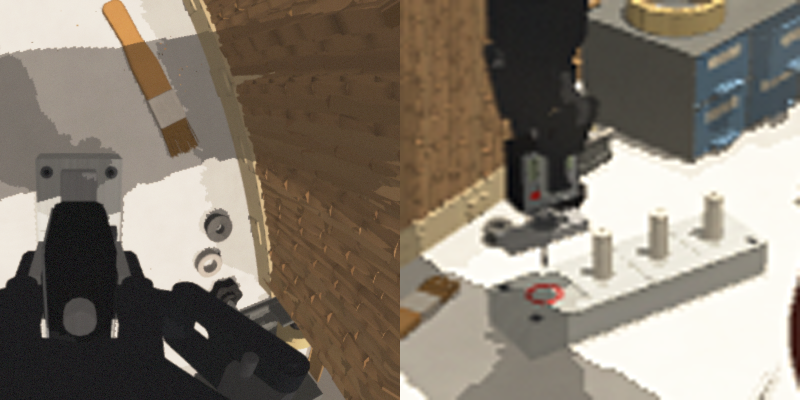

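The wrist view is mostly filled by the gauge held square over the block. The scene crop shows the plunger tip at (546,266) directly above the ring's centre at (545,294), so they are aligned. Lowering with a guard.

Run:
```python
from h import *
def st(n):
    o=robot.observe();print(n,round(o['time'],2),o['tool_pos'].round(4),o['tcp_rot'].round(2),o['ft_force'].round(2),o['torque'].round(2),round(o['gripper_width'],4));return o
robot.line_to([.4955,.0775,.165],vel=.06);robot.pause(.2);st('in')
print(robot.line_to([.4955,.0775,.143],vel=.012,guard=6));st('touch')
robot.pause(.4);st('settle')
s=robot.grab_frame('scene');cv2.imwrite('pics/w6.png',cv2.resize(s[140:240,240:340],None,fx=5,fy=5,interpolation=2))
```

```text
in 21.45 [0.4958 0.0775 0.1655] [ 1.7996e+02 -1.0000e-02  7.3500e+01] [ 0.02 -0.33 -3.61] [-0.03  0.02 -0.02] 0.0274
True
touch 22.54 [0.4954 0.0775 0.1522] [-179.99   -0.     73.5 ] [-0.44  0.59  5.96] [-0.06  0.05 -0.02] 0.0273
settle 22.94 [0.4955 0.0776 0.1522] [-179.99   -0.     73.5 ] [ 0.62 -0.33  5.11] [0.02 0.01 0.  ] 0.0274
```

View pics/w6.png

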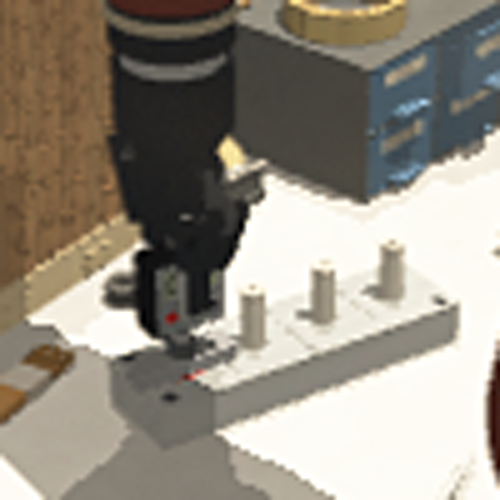

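The base touched down at TCP 0.1522, where 0.152 was expected, and presses with about 8.6 N. At TCP 0.165 there was no spring load, so the plunger had entered the bore. The picture shows the base flush over the ring, with a sliver of red at (193,377), and the other three posts still standing. Handing in.

```bash
python3 -c "
from plant import robot
print(robot.job_done())"
```

```text
the job is handed in; nothing more can be done
None
```

The job is handed in (no verdict was returned): the post stands in the open drawer, the other three are where they were, and the gauge is still gripped upright over the ringed bore, base on the block and pressed down with about 8.6 N.

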